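Clamp a toy house in the drilling jig with the inner knob

TASK

Get the larger wooden toy house ready for drilling: lay it upright on the jig's bed between the two low fences, with its gable ends facing the jaw and the stop. Then turn only the small inner knob clockwise until the jaw has pushed the house against the stop and holds it snugly, at about 11 N: do not crush it, do not let the outer ring turn, and leave the other things where they are. Let go at the end.

Things in the scene. Friction and masses are not known exactly. Their poses are not given: they have to be found in the camera images.
- house_mid (a point): centre (half-way up) of the larger loose toy house of plain light wood: walls 34 mm (its x) by 60 mm (its y) by 30 mm high, a gable roof above with the ridge along y, 47 mm high in all; this point is 23.5 mm above its underside; z up, 40 to 85 g. Take it by its two long walls (34 mm apart), at least 10 mm above its underside
- toy_house: the same house; origin at the centre of its underside. It may lie either way round in the jig (its y along the jig's y)
- jig: fixed drilling jig on a 130 x 270 mm plate; origin under it, on the clamp line, z up. From -y to +y: grey block with the steel stop, bed, steel jaw, grey tower (92 x 92, 62 mm high) with two concentric knobs on top. Jaw and stop are plates 28 mm wide, 34 to 56 mm above the table. The stop's face is 89 to 98 mm from the origin to -y, set differently each time, and does not give way
- bed (a point): loading point: on the bed's top (30 mm above the table), mid-way between the two fences; axes as the jig. A house centred here is 4 mm clear of the open jaw and 4 to 13 mm clear of the stop. The fences stand 42 mm apart (x), are 8 mm thick, 56 mm long (y) and 6 mm above the bed; keep the fingertips above them
- jaw: steel jaw plate; origin at the middle of its face that meets the house, 45 mm above the table. Fully open at the start; moves to the jig's -y (to the stop) by 10 mm for each radian that the inner knob turns clockwise seen from above. It is sprung, 5 N per mm: once the house is tight against the stop the force grows by some 45 to 50 N per radian
- knob_mid (a point): mid height, on its axis, of the inner knob: round ribbed aluminium, 32 mm in diameter, from 80 to 108 mm above the table, axis vertical. Turns clockwise (seen from above) up to 2.4 rad; the house comes tight after 0.8 to 1.7 rad. Its drag is about 0.25 N m, and each newton of clamping adds 0.01 N m (11 N: 0.11 N m more than running free). Stays where left
- ring_mark (a point): outer end of the white line on the top of the outer ring, 31 mm from the knobs' common axis. The ring is a black ribbed disc, 68 mm in diameter, from 64 to 78 mm above the table, 2 mm below the inner knob; its setting must be kept. It turns easily (0.04 N m): keep the fingers off it
- small_house: bystander: smaller wooden toy house, 22 x 34 x 35 mm; origin at the centre of its underside
- bead_jar: bystander: closed glass jar, 56 mm in diameter, 75 mm high; origin under its centre
- spool: bystander: empty wooden spool, standing, 36 mm in diameter, 42 mm high; origin under its centre
- button_tray: bystander: open divided white tray, 85 x 120 x 30 mm; origin under its centre
- paper_cup: bystander: empty cup, 72 mm in diameter, 85 mm high; origin under its centre
- pliers: bystander: small pliers lying flat, 140 mm long (x), 12 mm high; origin on the table near the middle
- pattern_block: bystander: dark wooden block, 100 x 70 x 22 mm; origin under its centre
There are look-alikes about, which are no part of the job. Leave any red look-alike of the toy_house alone.

How it is judged:
On the way, in this order (a step that is already met when the one before it is completed fails the run):
1. the house stands on the bed between the fences, let go (horizontal distance between house_mid and bed below 0.013 m and z of house_mid in the frame of bed between 0.0215 and 0.0255 m and angle between toy_house's own z axis and vertical below 0.06 rad and angle between the y axis of toy_house and the y axis of jig, either way round below 0.15 rad and contact force between the fingers and toy_house below 0.05 N), for 0.2 s.
2. the jaw presses the house with 5 to 18 N (contact force between jaw and toy_house between 5 and 18 N), for 0.3 s.
At the end, for the whole second after the job is handed in: The toy house stands upright on the bed between the fences (centre within 15 mm of the loading point, aligned with the jig to 0.06 rad), at rest, clamped by the jaw with 5 to 18 N; the outer ring is where it was (its mark within 5 mm), everything is released (all of step 2 and horizontal distance between house_mid and bed below 0.015 m and z of house_mid in the frame of bed between 0.0215 and 0.0255 m and angle between toy_house's own z axis and vertical below 0.06 rad and angle between the y axis of toy_house and the y axis of jig, either way round below 0.06 rad and linear speed of toy_house below 0.01 m/s and distance of ring_mark from where it was at the start of the episode below 0.005 m); the robot touches nothing.
It fails at once if the outer ring is turned (mark moved by more than 5 mm, about 9 degrees) (distance of ring_mark from where it was at the start of the episode above 0.005 m).
It fails at once if the house is crushed: the jaw presses it with more than 22 N (contact force between jaw and toy_house above 22 N).
It fails at once if a bystander is displaced by more than 25 mm (distance of any of small_house, bead_jar, spool, button_tray, paper_cup, pliers, pattern_block from where it was at the start of the episode above 0.025 m).
It also fails if it takes over 72 s, if anything falls off the work surface, if the arm or the gripper's body presses on something with over 40 N, if the wrist force passes 120 N, or if a joint passes its speed limit or range.

ROBOT

A 6-joint arm with a two-finger parallel gripper is mounted at the origin on the work surface. World frame = base frame: x ahead of the robot, y to its left, z up, the work surface at z = 0. Lengths are in m, angles in rad, forces in N, time in s.
With the tool pointing down it reaches from about 0.275 to 0.975 m from the base axis. Payload 8.4 kg.
Tool frame: the origin (TCP) lies between the finger pads; the fingertips stand 11 mm ahead of it and the grasp point (between the pads) lies 8 mm behind it; z points along the fingers, y is the direction in which the jaws open and shut (so a half turn about z gives the same grasp; the last joint's range is limited). The gripper opens to 92 mm and grips with 3 to 60 N. Pads are 20 mm wide; open, the fingers measure 128 mm over their backs; the gripper's body (75 mm by 189 mm) begins 69 mm behind the grasp point.
Start: joints at [-1.154, 0.353, 1.633, -0, 1.155, -0.002], TCP at [0.254, -0.571, 0.226] pointing down, gripper open.
Joint ranges: [-2.63, 2.63], [-0.92, 2.1], [0.06, 2.66], [-1.3, 4.44], [0, 2.69], [-3.02, 3.02]. Speed limits (rad/s): [2.22, 2.22, 2.79, 3.14, 3.14, 3.14].

INTERFACE

Orientations are given as a 3x3 rotation matrix whose columns are the frame's x, y, z axes.
In Python, from rig import robot gives the robot as it stands.
- The arm moves only by the tool play_rows, never from a script. Its argument "targets" is one flat list of numbers, 5 for each row, row after row: the shift along the tool's x, y, z in mm, then the turn about the tool's z in degrees, then the finger opening in mm, from 0 to 91.9. A call has 1 to 10 rows; each row shifts and turns the commanded pose from where the row before left it, along the tool's axes as they then stand; what a row does not reach is not made up. A row lasts 1/10 s, in which the tool goes at most 50 mm and 8.59 degrees, less where a joint would pass 70% of its speed; a pose out of reach is approached as far as the arm can. A call with a gripper value outside its range is refused whole. The fingers move at their own pace and stop on an object; "force" is the grip in N (left out, the last holds). Time passes only in rows, so rows that do not move let the fingers close. It gives the time, the measured TCP pose, the force and the opening at its end, in the units of the state.
- robot.observe(): the state, without advancing time (a new reading comes with each control period).
- robot.read_camera(name): name is "scene" or "side" or "wrist"; returns a dict with "frame" (480x640x3 uint8, blue, green, red), "fx", "fy", "cx", "cy" (pixels), "R" (3x3) and "t" (3): a world point X has camera coordinates R X + t; the wrist camera has in their place "tool_from_camera" (4x4, takes a point from camera to tool coordinates, whose origin is the TCP and whose axes are the flange's). Camera axes: x right, y down, z forward; pixel columns grow to the right and rows downward; lengths in m; the calibration is good to about 2 mm. A picture is of the moment at which its call begins: read the wrist's pose just before it. There is no depth.
- robot.job_done(): hands the job in, once; it reports no verdict.
The state is a dict: "time": time; "joints": joint angles; "qvel": joint speeds; "tau": joint torques, N m; "position": TCP position; "orientation": TCP orientation; "force": force on the tool from outside, world axes, zero at the start; "wrist_torque": the same for the moment, N m; "finger_gap": opening from 0.0 (shut) to 1.0 (fully open).
Only numpy, scipy, OpenCV 4.12 (cv2) and the standard library are available. Lean on these libraries where they do the work, as an engineer would, in place of code of your own. Each camera call takes 0.05 s, during which the arm holds its last target.

## Working session

There is one attempt and no reset: what is moved stays moved. The work goes in short steps, Python scripts to look and compute and a tool call to move; the robot and the scene stay as the last step left them, time stands still between calls to the robot, and variables do not carry over. Pictures are saved under pics/ and viewed, and the job is handed in when it is done.

Besides the shell and the picture viewer there is one more tool, called after ">>>" as name(argument=value, ...), one argument or row to a line, values as JSON. play_rows: Moves the arm, as the interface text tells. Its arguments: {"type":"object","properties":{"targets":{"type":"array","items":{"type":"number"}},"force":{"type":"number"}},"required":["targets"]}

```bash
mkdir -p pics; ls
cat > h.py <<'E'
import numpy as np, cv2
from rig import robot
def snap(name,fn):
    s=robot.observe(); c=robot.read_camera(name); cv2.imwrite('pics/'+fn,c['frame'])
    np.save('pics/'+fn[:-4]+'.npy',dict(s=s,c=c),allow_pickle=True); return s,c
def load(fn):
    d=np.load('pics/'+fn+'.npy',allow_pickle=True).item(); return d['s'],d['c']
def RT(s,c):
    if 'R' in c: return np.array(c['R']),np.array(c['t']).ravel()
    T=np.eye(4);T[:3,:3]=np.array(s['orientation']).reshape(3,3);T[:3,3]=s['position']
    M=np.linalg.inv(T@np.array(c['tool_from_camera'])); return M[:3,:3],M[:3,3]
def ray(s,c,u,v,z):
    R,t=RT(s,c); d=R.T@np.array([(u-c['cx'])/c['fx'],(v-c['cy'])/c['fy'],1]); o=-R.T@t
    return o+d*(z-o[2])/d[2]
def proj(s,c,X):
    R,t=RT(s,c); p=R@np.array(X)+t; return np.array([p[0]/p[2]*c['fx']+c['cx'],p[1]/p[2]*c['fy']+c['cy']])
def crop(fn,x0,y0,x1,y1,k,out):
    im=cv2.imread('pics/'+fn); im=im[y0:y1,x0:x1]; cv2.imwrite('pics/'+out,cv2.resize(im,None,fx=k,fy=k,interpolation=cv2.INTER_CUBIC))
E
python3 - <<'E'
from h import *
for n in ['scene','side','wrist']:
    s,c=snap(n,n+'0.png'); print(n,c['fx'],c['cx'],c['cy'],RT(s,c)[0].round(3).tolist(),(-RT(s,c)[0].T@RT(s,c)[1]).round(3))
print(s)
E
```

```text
pics
scene 565.3834728204703 321.49162005494406 241.06880586060709 [[-0.382, 0.924, -0.004], [0.569, 0.232, -0.789], [-0.728, -0.303, -0.615]] [1.497 0.419 0.921]
side 552.705028003201 323.8957923414624 234.37123929235793 [[-0.93, -0.366, -0.016], [-0.216, 0.583, -0.783], [0.296, -0.725, -0.622]] [0.12  0.875 0.87 ]
wrist 345.666355860451 321.39845245624133 240.85298290766164 [[0.407, -0.913, 0.0], [-0.873, -0.389, 0.294], [-0.269, -0.12, -0.956]] [ 0.33  -0.537  0.385]
{'time': 0.1, 'joints': array([-1.15440423e+00,  3.53564755e-01,  1.63405737e+00, -6.96266755e-06,
        1.15520753e+00, -2.42551242e-03]), 'qvel': array([ 0.00052925, -0.00220563, -0.00237205,  0.0006993 , -0.00105441,
       -0.00014063]), 'tau': array([-2.87750954e-04, -5.94903874e+01, -3.34929085e+01,  6.98210648e-02,
        1.82559073e-02, -3.43358852e-05]), 'position': array([ 0.2539829 , -0.5705913 ,  0.22494861]), 'orientation': array([[ 9.13569290e-01,  4.06682795e-01, -5.06148539e-04],
       [ 4.06683110e-01, -9.13568593e-01,  1.12873051e-03],
       [-3.36613073e-06, -1.23701559e-03, -9.99999235e-01]]), 'force': array([ 0.97846703, -0.74563678,  0.00471442]), 'wrist_torque': array([-0.00953612,  0.05512098,  0.07740915]), 'finger_gap': 0.9975533204321678}
```

View pics/scene0.png

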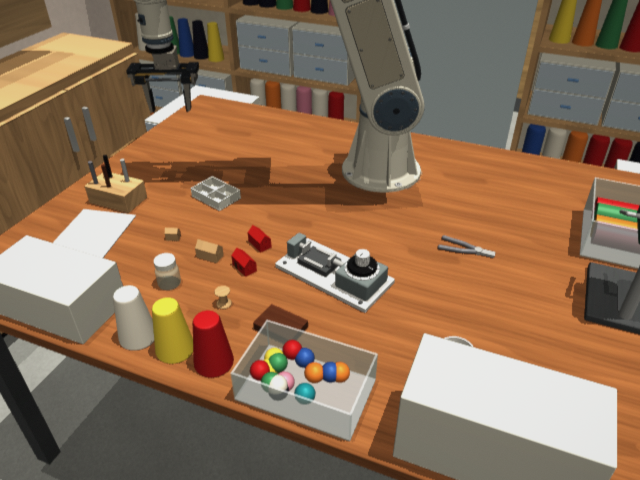

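View pics/side0.png

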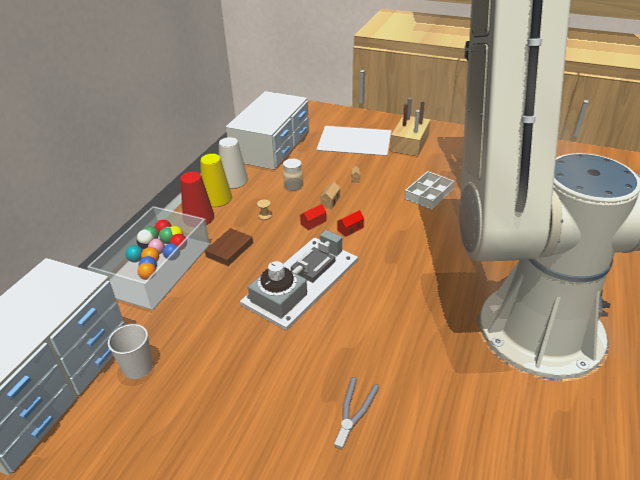

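View pics/wrist0.png

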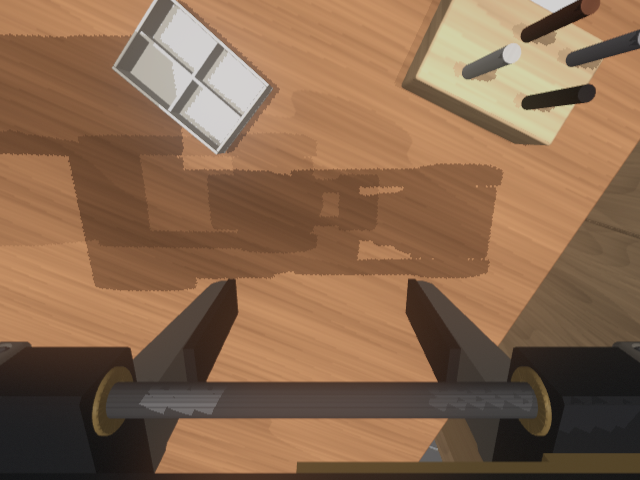

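The scene image shows the wooden house at about (208,250), the small house at (172,233), and two red look-alikes at (244,261) and (259,238). The jig runs from the stop block at (298,245) to the tower at (362,270). I'll enlarge both views.

Run:
```python
from h import *
crop('scene0.png',150,210,410,320,3,'scA.png')
crop('side0.png',230,150,370,330,4,'sdA.png')
im=cv2.imread('pics/sdA.png');print(im.shape)
im=cv2.resize(im,None,fx=.8,fy=.8);cv2.imwrite('pics/sdA.png',im)
for n,u,v in [('scene0',208,256),('side0',331,200)]:
    s,c=load(n); print(ray(s,c,u,v,0.02).round(3))
for n,u,v in [('scene0',362,255),('side0',276,268)]:
    s,c=load(n); print(ray(s,c,u,v,0.1).round(3))
```

```text
(720, 560, 3)
[ 0.593 -0.266  0.02 ]
[ 0.562 -0.261  0.02 ]
[0.537 0.12  0.1  ]
[0.539 0.117 0.1  ]
```

View pics/scA.png

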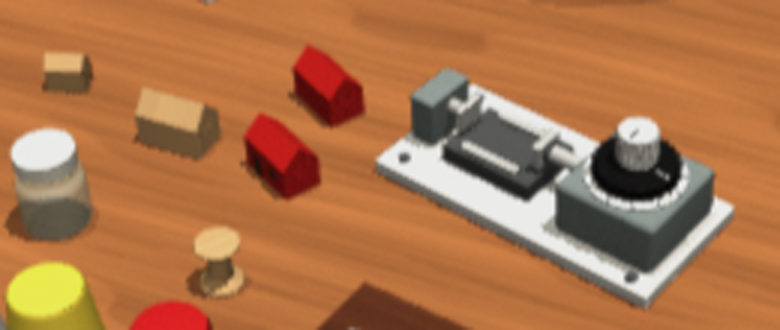

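View pics/sdA.png

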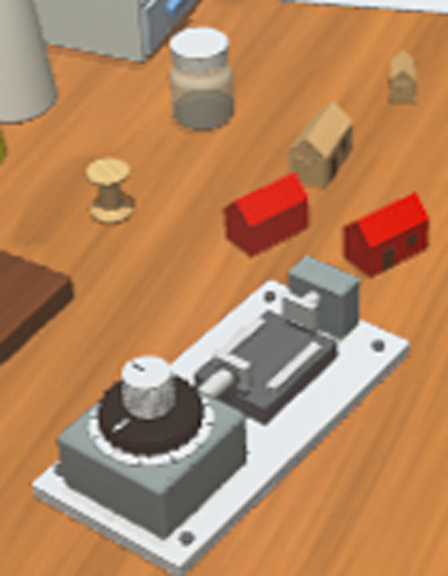

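Run:
```python
from h import *
s,c=load('scene0')
f=lambda p,k,o,z:ray(s,c,o[0]+p[0]/k,o[1]+p[1]/k,z)
a=f((140,92),3,(150,210),.047);b=f((215,108),3,(150,210),.047);print('ridge sc',a.round(3),b.round(3),np.degrees(np.arctan2(*(b-a)[1::-1])))
P=[f(p,3,(150,210),.01) for p in [(378,160),(645,300),(732,210),(468,85)]];print('plate sc',np.round(P,3)[:,:2].tolist(),np.mean(P,0))
print('spool',f((218,245),3,(150,210),.042),'jar',f((45,150),3,(150,210),.075),'small',f((65,60),3,(150,210),.03))
s,c=load('side0')
a=f((304,140),3.2,(230,150),.047);b=f((345,105),3.2,(230,150),.047);print('ridge sd',a.round(3),b.round(3),np.degrees(np.arctan2(*(b-a)[1::-1])))
P=[f(p,3.2,(230,150),.01) for p in [(275,280),(35,487),(175,572),(408,345)]];print('plate sd',np.round(P,3)[:,:2].tolist(),np.mean(P,0))
```

```text
ridge sc [ 0.579 -0.304  0.047] [ 0.574 -0.234  0.047] 94.08276136421621
plate sc [[0.544, -0.101], [0.615, 0.158], [0.493, 0.19], [0.422, -0.072]] [0.51859832 0.04388085 0.01      ]
spool [ 0.71306322 -0.15067522  0.042     ] jar [ 0.69928322 -0.30927831  0.075     ] small [ 0.54646229 -0.40372915  0.03      ]
ridge sd [ 0.573 -0.246  0.047] [ 0.559 -0.307  0.047] -102.47637454275485
plate sd [[0.544, -0.109], [0.612, 0.156], [0.491, 0.192], [0.422, -0.072]] [0.51742828 0.0414148  0.01      ]
```

>>> play_rows(
  targets=[30, -15, 0, 0, 91, 45, -20, 0, 0, 91, 45, -20, 0, 0, 91, 45, -20, 0, 0, 91, 45, -20, 0, 0, 91, 45, -20, 0, 0, 91, 45, -20, 0, 0, 91, 40, -15, 0, 0, 91, 20, -8, 0, 0, 91, 0, 0, 0, 0, 91],
)

```text
time: 1.15
position: [0.5205, -0.278, 0.2253]
orientation: [[0.912, 0.41, 0.0], [0.41, -0.912, 0.001], [0.0, -0.0, -1.0]]
force: [0.4, -0.1, 0.6]
finger_gap: 0.993
```

Run:
```python
from h import *
s,c=snap('wrist','w1.png'); print(s['position'],proj(s,c,[.572,-.27,.047]))
```

```text
[ 0.52050694 -0.27801536  0.22531368] [335.26449136 170.73979803]
```

View pics/w1.png

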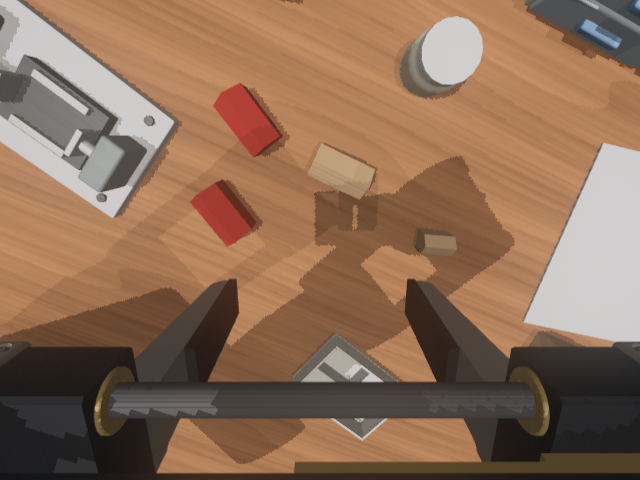

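Run:
```python
from h import *
crop('w1.png',290,120,400,220,7,'w1h.png')
```

```text
(no output)
```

View pics/w1h.png

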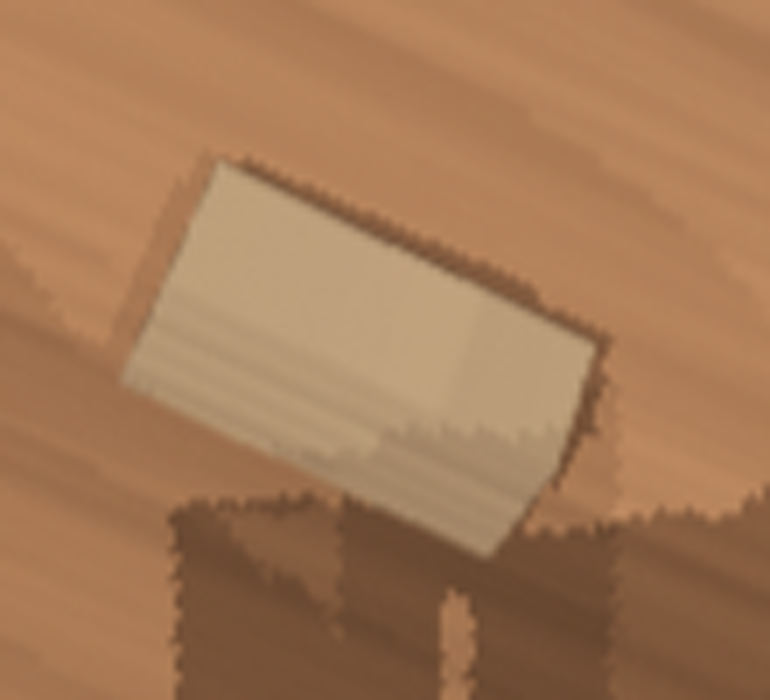

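Run:
```python
from h import *
s,c=load('w1')
P=np.array([ray(s,c,290+u/7,120+v/7,.03)[:2] for u,v in [(218,160),(122,380),(490,557),(605,342)]])
print(P.round(4),P.mean(0))
for i in range(4):
    d=P[(i+1)%4]-P[i]; print(np.hypot(*d)*1e3,np.degrees(np.arctan2(d[1],d[0])))
```

```text
[[ 0.5897 -0.2472]
 [ 0.556  -0.2471]
 [ 0.5546 -0.3071]
 [ 0.5895 -0.3085]] [ 0.57242209 -0.27743986]
33.69156179182523 179.8125431276871
60.05909579000736 -91.32853807095704
34.962592581948016 -2.227024806940067
61.291515009902504 89.86194421473445
```

The house, measured in the wrist view, has its centre at (0.5724, −0.2774). Its sides come out at 34 × 60 mm, which matches the given size, and its y axis is within 1° of world y. Next I align above it.

>>> play_rows(
  targets=[24, 10, 0, -8.1, 60, 24, 14, 0, -8.1, 60, 0, 0, 0, -8.1, 60, 0, 0, 0, -8.1, 60, 0, 0, 0, -8.1, 60, 0, 0, 0, -8.1, 60, 0, 0, 0, -8.1, 60, 0, 0, 0, -8.1, 60, 0, 0, 30, 0, 60, 0, 0, 30, 0, 60],
)

```text
time: 2.2
position: [0.5721, -0.2805, 0.1657]
orientation: [[0.022, 1.0, 0.002], [1.0, -0.022, -0.001], [-0.001, 0.002, -1.0]]
force: [-0.0, 0.6, -0.7]
finger_gap: 0.65
```

Run:
```python
from h import *
s=robot.observe(); R=s['orientation'];p=s['position']; print(p,np.degrees(np.arctan2(R[1,1],R[0,1])))
d=np.array([.5724,-.2774,.023])-p; print((R.T@d*1e3).round(1))
```

```text
[ 0.57209156 -0.28045764  0.16574001] -1.2696826119764366
[  3.2  -0.  142.7]
```

>>> play_rows(
  targets=[3, 0, 35, 0, 60, 0, 0, 35, 0, 60, 0, 0, 25, 0, 60, 0, 0, 0, 0, 60],
)

```text
time: 2.6
position: [0.5691, -0.2757, 0.067]
orientation: [[0.022, 1.0, -0.006], [1.0, -0.022, 0.003], [0.003, -0.006, -1.0]]
force: [-0.4, 0.1, 0.0]
finger_gap: 0.653
```

Run:
```python
from h import *
s,c=snap('side','s2.png'); R=s['orientation'];p=s['position']; print(p,np.degrees(np.arctan2(R[1,1],R[0,1])))
d=np.array([.5724,-.2774,.023])-p; print((R.T@d*1e3).round(1))
crop('s2.png',270,110,390,230,5,'s2c.png')
s,c=snap('wrist','w2.png')
```

```text
[ 0.56914068 -0.27573433  0.06696915] -1.2734738115133752
[-1.7  3.6 43.9]
```

View pics/s2c.png

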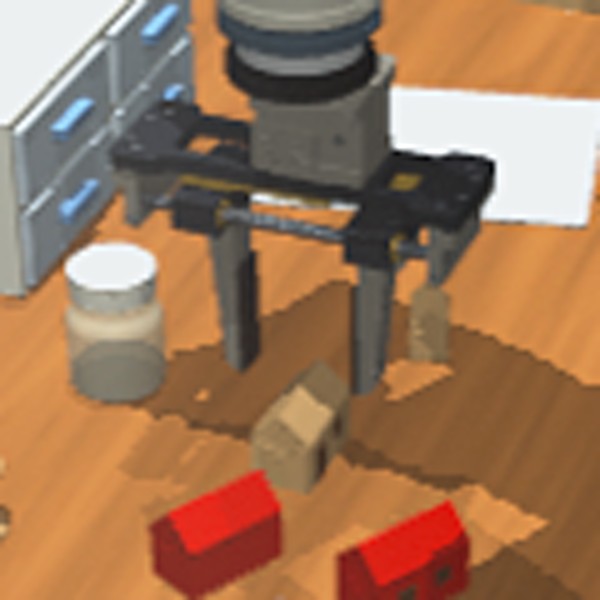

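View pics/w2.png

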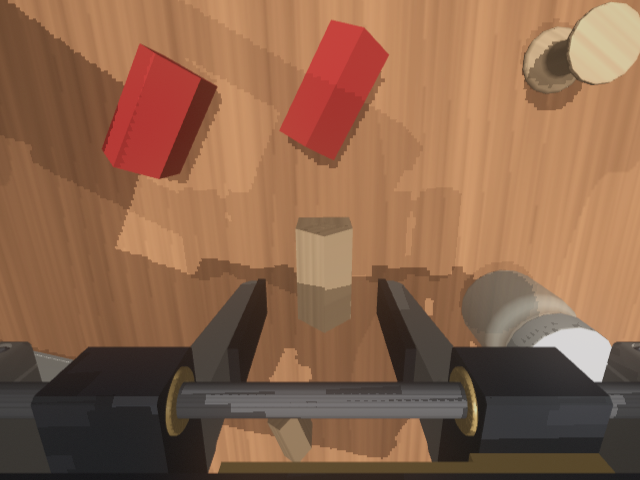

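>>> play_rows(
  targets=[-1, 2, 20, 0, 60, 0, 1, 18, 0, 60, 0, 0, 6, 0, 60, 0, 0, 0, 0, 60],
  force=12,
)

```text
time: 3.1
position: [0.5757, -0.2772, 0.0273]
orientation: [[0.021, 1.0, 0.0], [1.0, -0.021, -0.0], [-0.0, 0.0, -1.0]]
force: [0.4, -0.2, 0.4]
finger_gap: 0.651
```

Run:
```python
from h import *
s=robot.observe(); R=s['orientation'];p=s['position']; print(p,np.degrees(np.arctan2(R[1,1],R[0,1])),R.round(4))
d=np.array([.5724,-.2774,.023])-p; print((R.T@d*1e3).round(1))
```

```text
[ 0.57569585 -0.2772259   0.02730573] -1.2198009485750982 [[ 2.130e-02  9.998e-01  3.000e-04]
 [ 9.998e-01 -2.130e-02 -2.000e-04]
 [-2.000e-04  3.000e-04 -1.000e+00]]
[-0.2 -3.3  4.3]
```

>>> play_rows(
  targets=[0, -3, 4, 0, 60, 0, 0, 0, 0, 50, 0, 0, 0, 0, 40, 0, 0, 0, 0, 25, 0, 0, 0, 0, 25, 0, 0, 0, 0, 25, 0, 0, 0, 0, 25, 0, 0, 0, 0, 25],
  force=12,
)

```text
time: 3.9
position: [0.5728, -0.2768, 0.023]
orientation: [[0.021, 1.0, 0.0], [1.0, -0.021, -0.0], [-0.0, 0.0, -1.0]]
force: [-2.8, -0.0, 5.1]
finger_gap: 0.367
```

>>> play_rows(
  targets=[0, 0, -15, 0, 25, 0, 0, -30, 0, 25, 0, 0, -40, 0, 25, 0, 0, -40, 0, 25, 30, -15, -40, 0, 25, 40, -25, -10, 0, 25, 40, -25, 0, 0, 25, 40, -20, 0, 7, 25, 25, -5, 0, 7, 25, 0, 0, 0, 0, 25],
)

```text
time: 4.9
position: [0.4892, -0.0983, 0.1968]
orientation: [[0.264, 0.965, 0.001], [0.965, -0.264, 0.001], [0.001, 0.0, -1.0]]
force: [-0.5, -0.5, -1.0]
finger_gap: 0.369
```

Run:
```python
from h import *
s,c=snap('wrist','w3.png'); R=s['orientation'];p=s['position']; print(p,np.degrees(np.arctan2(R[1,1],R[0,1])),s['qvel'])
```

```text
[ 0.48918073 -0.09830587  0.19682019] -15.27969640046144 [-0.04453665  0.02817328 -0.04057156 -0.02562584 -0.00874605 -0.19866194]
```

View pics/w3.png

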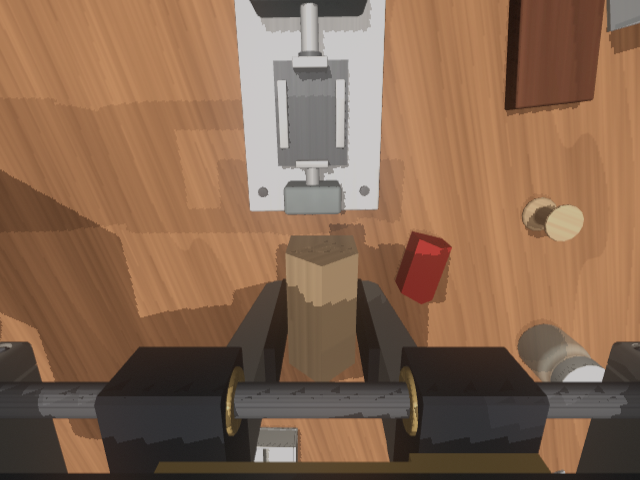

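Run:
```python
from h import *
s,c=snap('wrist','w3b.png'); s,c=snap('wrist','w3c.png'); R=s['orientation'];p=s['position']; print(p,np.degrees(np.arctan2(R[1,1],R[0,1])),s['qvel'].round(3))
crop('w3c.png',230,40,400,220,4,'w3cc.png')
im=cv2.imread('pics/w3cc.png'); im=cv2.resize(im,None,fx=.83,fy=.83);
```

```text
[ 0.49034475 -0.10067422  0.19669027] -14.984088130856032 [-0.024  0.016 -0.014 -0.003 -0.001 -0.013]
```

View pics/w3cc.png

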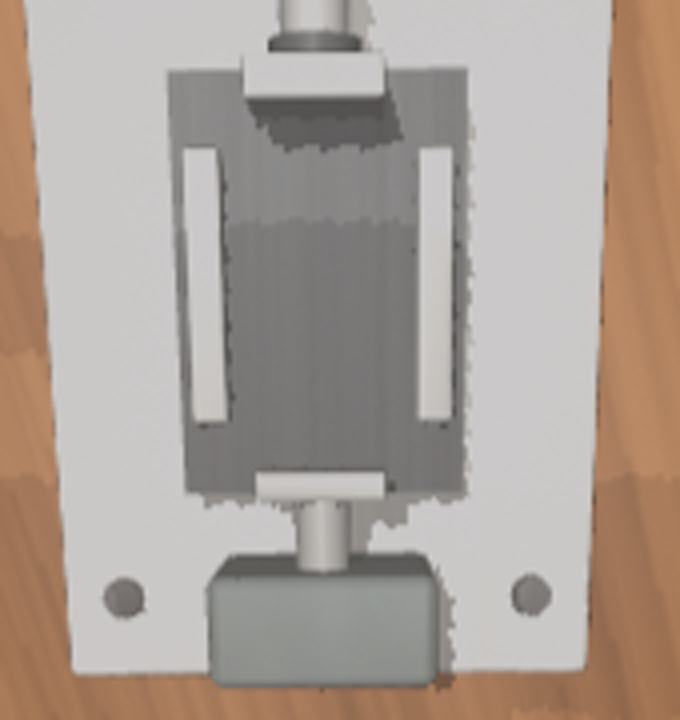

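Run:
```python
from h import *
s,c=load('w3c'); R=s['orientation'];p=s['position']
f=lambda u,v,z:ray(s,c,230+u/4,40+v/4,z)[:2]
L=[(183,148),(193,421),(217,148),(228,421)];Q=[(453,148),(453,420),(418,148),(418,420)]
A=np.array([f(*q,.036) for q in L]);B=np.array([f(*q,.036) for q in Q])
print(A.round(4).tolist(),B.round(4).tolist())
print('outer width',np.linalg.norm(A[0]-B[0]),np.linalg.norm(A[1]-B[1]),'inner',np.linalg.norm(A[2]-B[2]),np.linalg.norm(A[3]-B[3]),'len',np.linalg.norm(A[0]-A[1]),np.linalg.norm(B[0]-B[1]))
ctr=(A[:2].mean(0)+B[:2].mean(0))/2; print('bed',ctr)
for a,b in [(A[1],A[0]),(A[3],A[2]),(B[1],B[0]),(B[3],B[2])]: d=a*-1+b; print(np.degrees(np.arctan2(d[1],d[0])))
# plate edges z .01: left, right
for e in [[(25,0),(73,670)],[(612,0),(587,670)]]:
    a,b=[f(*q,.008) for q in e]; d=a-b; print('plate',a,b,np.degrees(np.arctan2(d[1],d[0])))
# jaw & stop faces
print('jaw',f(245,97,.034),f(385,97,.034),'stop top edge',f(257,473,.056),f(384,473,.056))
j=(f(245,97,.034)+f(385,97,.034))/2; st=(f(257,473,.056)+f(384,473,.056))/2
print('bed->jaw',j-ctr,np.linalg.norm(j-ctr),'stop',np.linalg.norm(st-ctr))
print('tcp',p,R.round(4))
```

```text
[[0.487, 0.0344], [0.4727, -0.0194], [0.494, 0.0325], [0.4803, -0.0214]] [[0.5422, 0.0197], [0.5289, -0.0342], [0.535, 0.0216], [0.5213, -0.0322]]
outer width 0.05710601234087569 0.05808029603714488 inner 0.042512207212501714 0.04244407262301709 len 0.05567104973692517 0.05548159631533146
bed [5.07708019e-01 1.11718292e-04]
75.11318803796469
75.75913333063824
76.11920993901082
75.69081448388444
plate [0.45966266 0.077103  ] [ 0.42157326 -0.07024338] 75.50618334917287
plate [0.58645004 0.04329867] [ 0.54872229 -0.10424172] 75.65618416803468
jaw [0.50238906 0.04073981] [0.53089432 0.03313686] stop top edge [ 0.48514075 -0.03309789] [ 0.51111821 -0.04003756]
bed->jaw [0.00893367 0.03682661] 0.03789472044146617 stop 0.03790949589811189
tcp [ 0.49034475 -0.10067422  0.19669027] [[ 2.586e-01  9.660e-01  1.200e-03]
 [ 9.660e-01 -2.586e-01 -5.000e-04]
 [-2.000e-04  1.300e-03 -1.000e+00]]
```

The fence inner gap comes out at 42.5 mm and the fence length at 55.6 mm, both matching the spec. The bed is at (0.5077, 0.0001) and the jig's y axis is at 75.6°. The jaw is 34 mm from the bed point, if I take the edge I picked as its top edge. I'll move over the bed.

>>> play_rows(
  targets=[25, -3, 0, -0.6, 25, 35, -3, 0, 0, 25, 28, -3, 20, 0, 25, 12, 0, 30, 0, 25, 0, 0, 30, 0, 25, 0, 0, 15, 0, 25, 0, 0, 5, 0, 25, 0, 0, 0, 0, 25, 0, 0, 0, 0, 25],
)

```text
time: 5.95
position: [0.5076, -0.0024, 0.0966]
orientation: [[0.252, 0.968, 0.001], [0.968, -0.252, -0.0], [0.0, 0.001, -1.0]]
force: [-0.2, -0.7, -1.5]
finger_gap: 0.369
```

Run:
```python
from h import *
s,c=snap('wrist','w4.png');_=snap('side','s4.png'); _=snap('scene','c4.png'); s=robot.observe(); R=s['orientation'];p=s['position']; print(p,np.degrees(np.arctan2(R[1,0],R[0,0])))
d=np.array([.5074,-.0012,.053])-p; print((R.T@d*1e3).round(1))
crop('s4.png',250,190,390,330,5,'s4c.png');crop('c4.png',270,190,400,310,5,'c4c.png')
```

```text
[ 0.5075399  -0.00207118  0.09685766] 75.38697877426631
[ 0.8 -0.4 43.9]
```

View pics/w4.png

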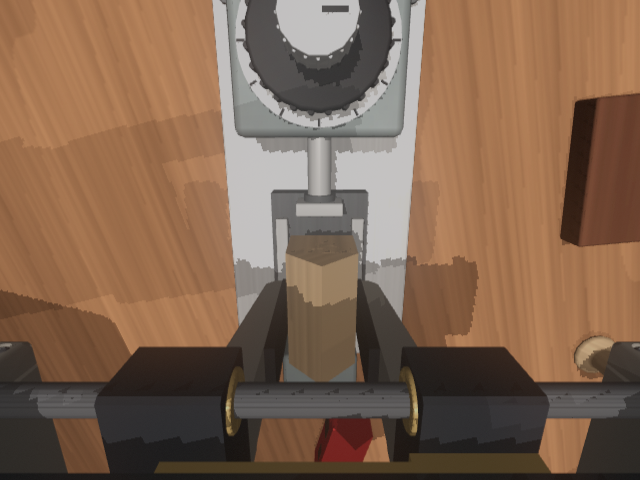

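View pics/s4c.png

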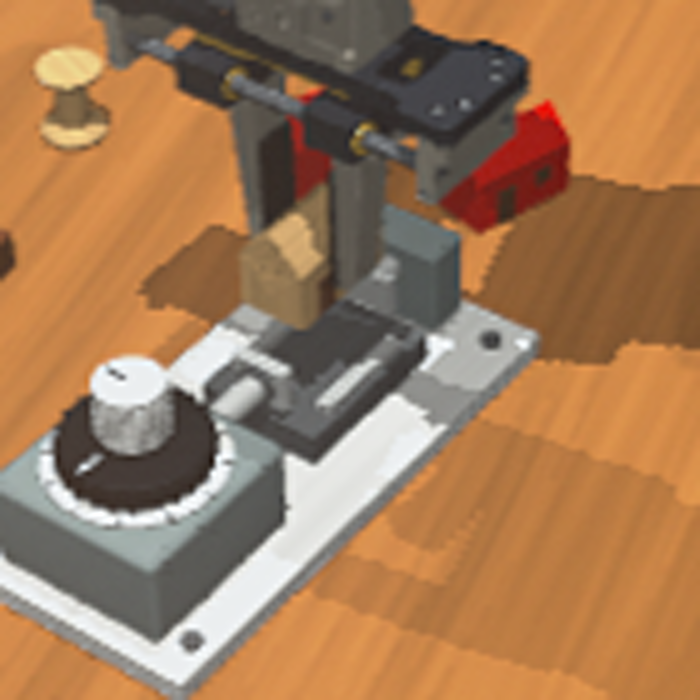

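View pics/c4c.png

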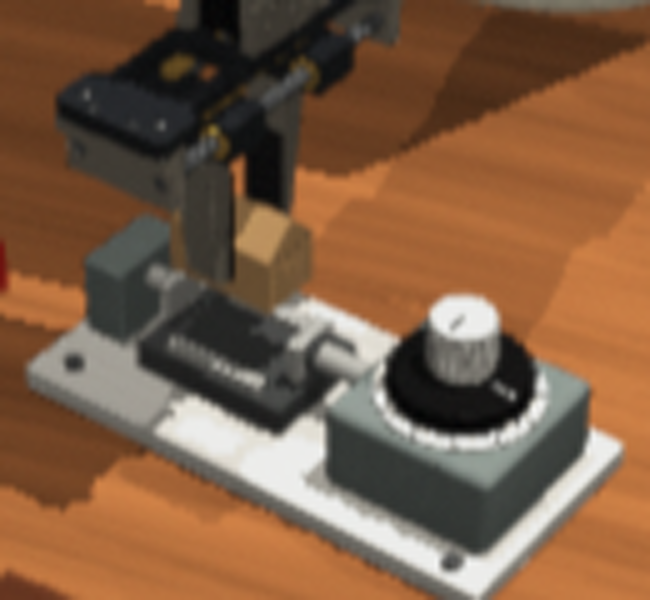

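Run:
```python
from h import *
s,c=load('w4'); R=s['orientation'];p=s['position']
crop('w4.png',260,170,390,390,3.5,'w4c.png')
for u,v,z in [(290,236,p[2]-.023),(353,236,p[2]-.023),(287,249,p[2]+.007),(357,249,p[2]+.007)]:
    print((R.T@(ray(s,c,u,v,z)-p)*1e3).round(1))
```

```text
[ 29.9 -17.   23. ]
[29.9 17.7 23. ]
[ 32.4 -15.7  -7. ]
[32.4 16.9 -7. ]
```

View pics/w4c.png

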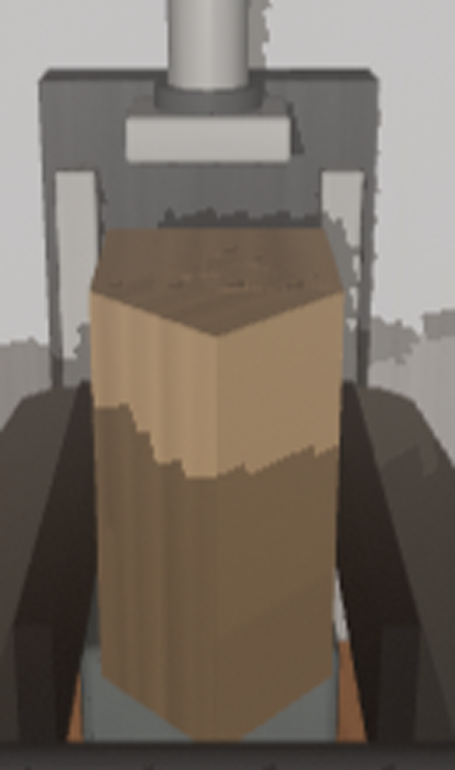

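>>> play_rows(
  targets=[0, 0, 15, 0, 25, 0, 0, 15, 0, 25, 0, 0, 8, 0, 25, 0, 0, 3, 0, 25, 0, 0, 2, 0, 25, 0, 0, 0, 0, 25, 0, 0, 0, 0, 25, 0, 0, 0, 0, 25],
)

```text
time: 6.9
position: [0.507, -0.0018, 0.0533]
orientation: [[0.252, 0.968, 0.001], [0.968, -0.252, -0.0], [0.0, 0.001, -1.0]]
force: [-0.1, 0.0, -1.0]
finger_gap: 0.37
```

>>> play_rows(
  targets=[0, 0, 0.3, 0, 25, 0, 0, 0, 0, 36, 0, 0, 0, 0, 40, 0, 0, 0, 0, 46, 0, 0, 0, 0, 46, 0, 0, 0, 0, 46, 0, 0, 0, 0, 46],
)

```text
time: 7.6
position: [0.5067, -0.0018, 0.0526]
orientation: [[0.252, 0.968, -0.0], [0.968, -0.252, 0.0], [0.0, -0.0, -1.0]]
force: [0.2, -0.2, -0.0]
finger_gap: 0.501
```

Run:
```python
from h import *
_=snap('side','s5.png'); _=snap('scene','c5.png');snap('wrist','w5.png')
crop('s5.png',250,190,390,330,5,'s5c.png')
```

```text
(no output)
```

View pics/w5.png

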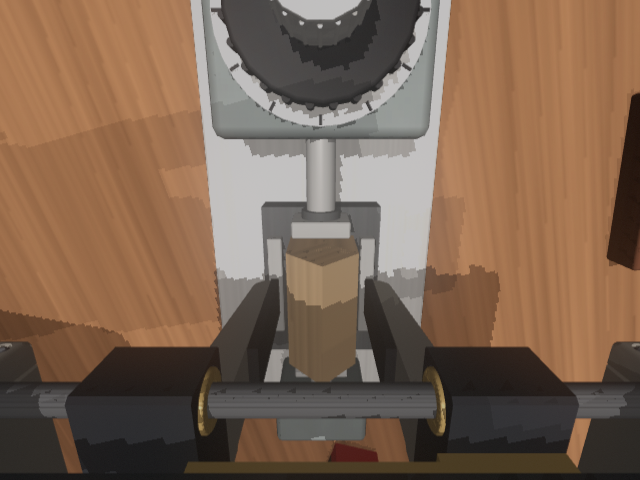

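View pics/s5c.png

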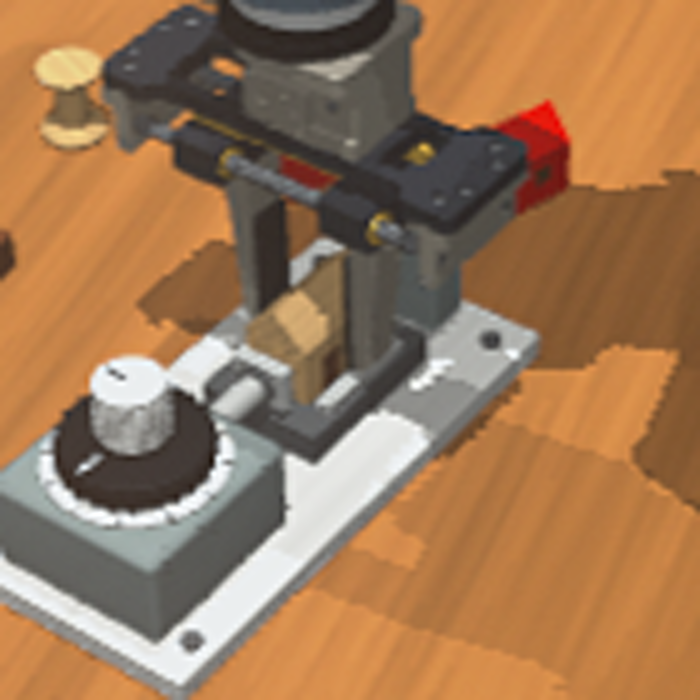

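The wrist view shows the house on the bed between the fences, just clear of the jaw, with the fingers off it. I'll rise and go look at the knob.

>>> play_rows(
  targets=[0, 0, -10, 0, 46, 0, 0, -25, 0, 46, 0, 0, -40, 0, 46, 0, 0, -40, 0, 46, 20, 0, -30, 0, 60, 30, 0, 0, 0, 60, 15, 0, 0, 0, 60, 0, 0, 0, 0, 60, 0, 0, 0, 0, 60],
)

```text
time: 8.65
position: [0.5223, 0.0609, 0.1969]
orientation: [[0.251, 0.968, -0.002], [0.968, -0.251, -0.001], [-0.001, -0.002, -1.0]]
force: [-0.3, 0.5, -1.0]
finger_gap: 0.651
```

Run:
```python
from h import *
snap('wrist','w6.png');s,c=snap('wrist','w6.png'); R=s['orientation'];p=s['position']; print(p,np.degrees(np.arctan2(R[1,0],R[0,0])),s['wrist_torque'],s['qvel'].round(3))
crop('w6.png',220,0,420,180,4,'w6c.png')
```

```text
[0.52227704 0.06051266 0.19678461] 75.42506397481277 [-0.0027161  -0.03839215 -0.02407459] [-0.012 -0.    -0.     0.001 -0.001  0.003]
```

View pics/w6.png

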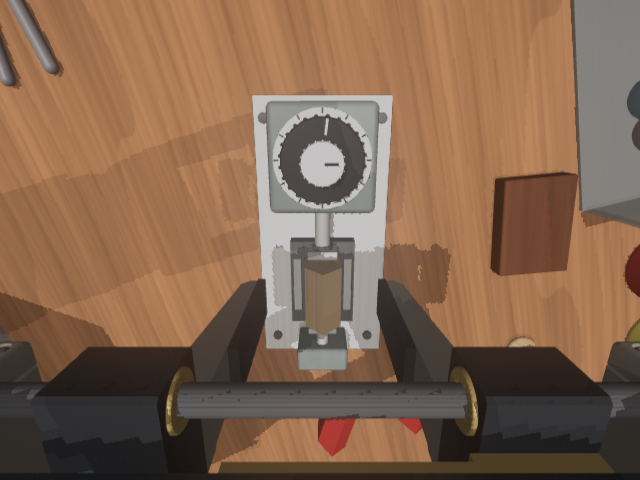

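View pics/w6c.png

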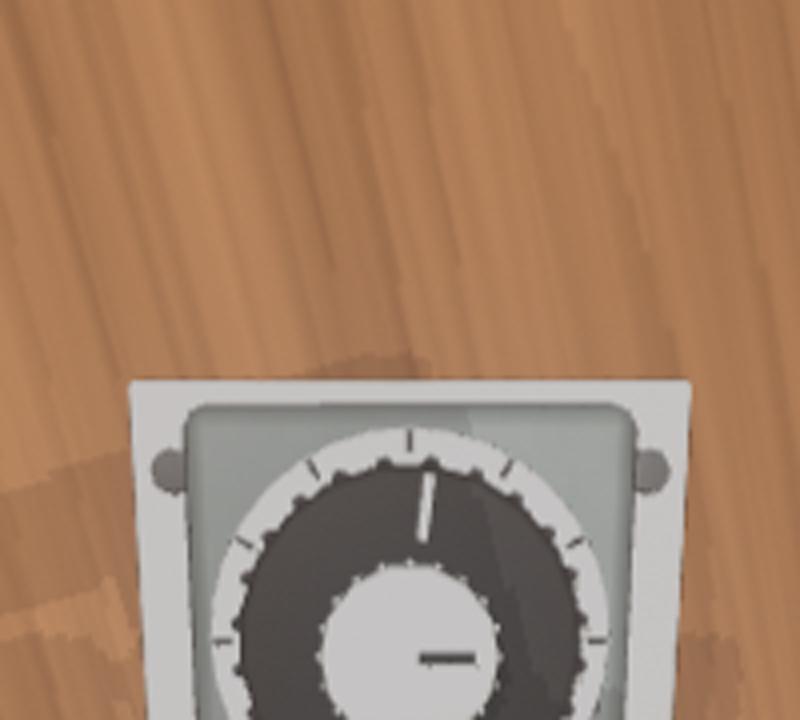

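Run:
```python
from h import *
crop('w6.png',262,100,382,215,6,'w6d.png')
```

```text
(no output)
```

View pics/w6d.png

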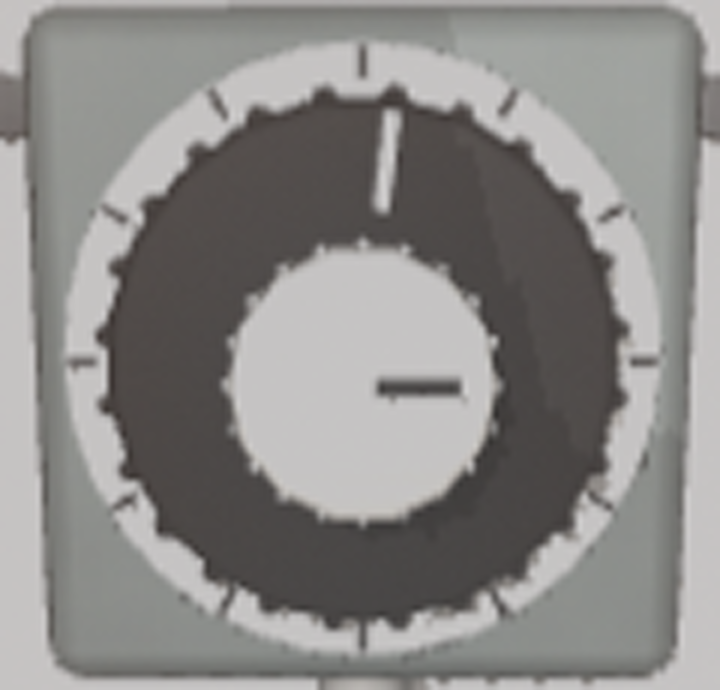

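Run:
```python
from h import *
s,c=load('w6'); R=s['orientation'];p=s['position']
f=lambda u,v,z:ray(s,c,262+u/6,100+v/6,z)
for u,v,z in [(362,383,.108),(364,358,.078),(362,348,.063)]:
    X=f(u,v,z); print(X.round(4), (R.T@(X-p)*1e3).round(1))
print(np.linalg.norm(f(228,383,.108)-f(495,383,.108)),np.linalg.norm(f(362,245,.108)-f(362,522,.108)))
m=f(392,110,.078); print('mark',m,np.linalg.norm(m-f(364,358,.078)))
e=np.array([.249,.9686]); print('bed->knob along y',(f(362,383,.108)[:2]-[.5077,.0001])@e,(f(362,383,.108)[:2]-[.5077,.0001])@[.9686,-.249])
```

```text
[0.539  0.1217 0.108 ] [63.5  1.  88.7]
[0.5395 0.1224 0.078 ] [ 64.3   1.3 118.7]
[0.5393 0.1227 0.063 ] [ 64.6   1.1 133.7]
0.03131526412668715 0.0318326635471666
mark [0.55057747 0.15113937 0.078     ] 0.030844529072180098
bed->knob along y 0.1255790070253186 4.468213641839816e-05
```

>>> play_rows(
  targets=[25, 1, 0, 0, 60, 25, 0, 20, 0, 60, 14, 0, 30, 0, 60, 0, 0, 15, 0, 60, 0, 0, 5, 0, 60, 0, 0, 0, 0, 60, 0, 0, 0, 0, 60, 0, 0, 0, 0, 60],
)

```text
time: 9.55
position: [0.5409, 0.1225, 0.1286]
orientation: [[0.253, 0.968, 0.002], [0.968, -0.253, 0.0], [0.001, 0.001, -1.0]]
force: [-0.1, -0.1, 0.3]
finger_gap: 0.651
```

Run:
```python
from h import *
s,c=snap('wrist','w7.png');snap('side','s7.png');snap('scene','c7.png');s=robot.observe(); R=s['orientation'];p=s['position']; print(p,np.degrees(np.arctan2(R[1,0],R[0,0])),R[2].round(4))
print((R.T@(np.array([.5391,.122,.095])-p)*1e3).round(1))
crop('s7.png',200,180,340,300,5,'s7c.png')
crop('c7.png',300,180,420,300,5,'c7c.png')
```

```text
[0.5406779  0.12265588 0.12836959] 75.37580658020237 [ 6.0e-04  1.1e-03 -1.0e+00]
[-1.1 -1.4 33.4]
```

View pics/w7.png

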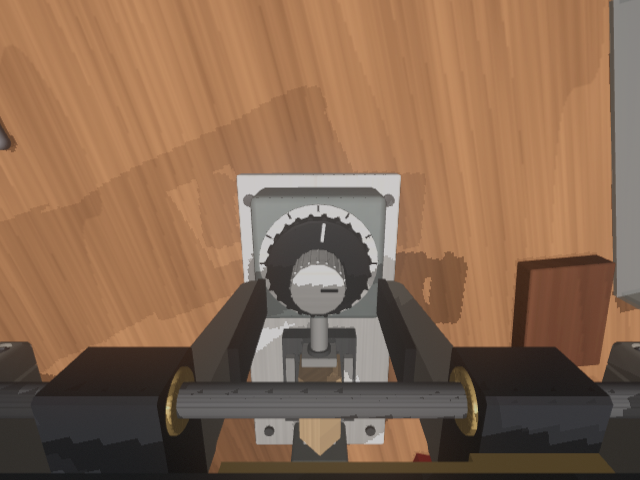

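View pics/s7c.png

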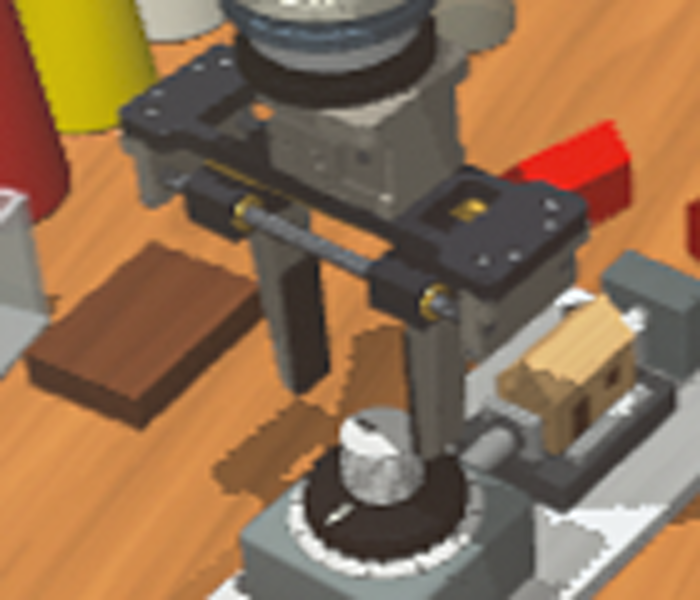

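View pics/c7c.png

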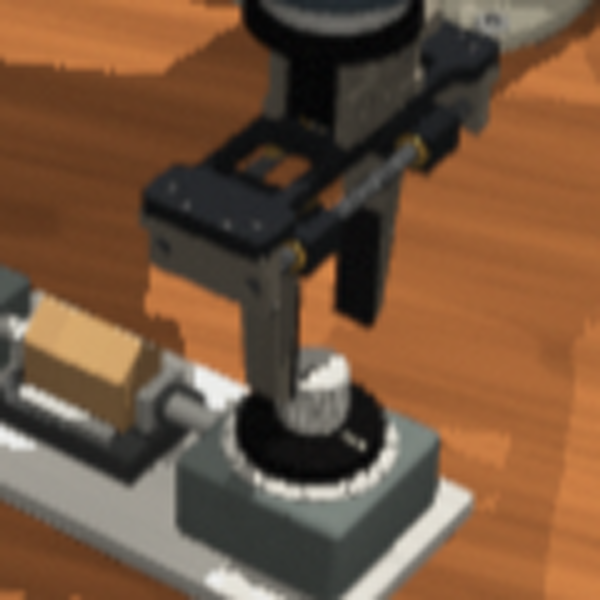

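Run:
```python
from h import *
s,c=load('w7'); R=s['orientation'];p=s['position']
crop('w7.png',270,230,370,330,7,'w7c.png')
X=ray(s,c,318.5,289,.108);print(X,(R.T@(X-p)*1e3).round(1))
```

```text
[0.53944216 0.12193078 0.108     ] [-0.9 -1.3 20.6]
```

View pics/w7c.png

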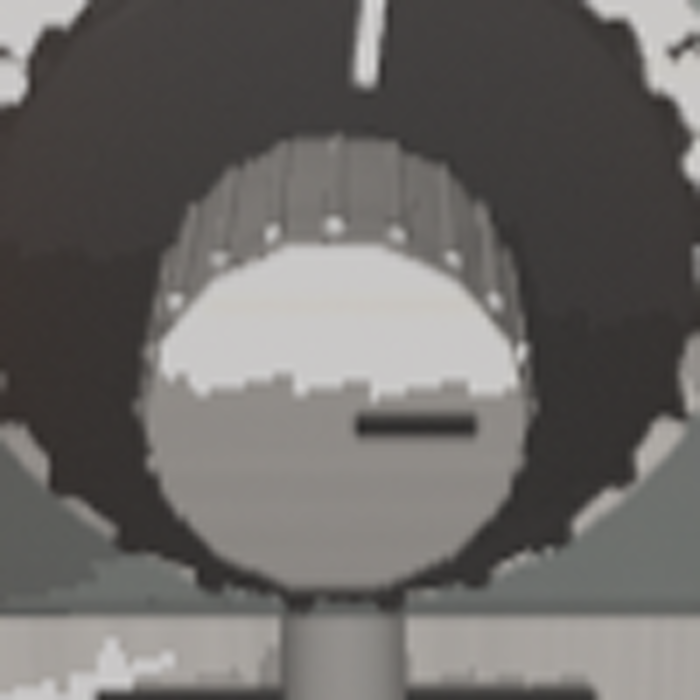

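>>> play_rows(
  targets=[-1, -1.3, 15, 0, 60, 0, 0, 13, 0, 50, 0, 0, 5, 0, 50, 0, 0, 0, 0, 50, 0, 0, 0, 0, 50, 0, 0, 0, 0, 50],
)

```text
time: 10.3
position: [0.5391, 0.1223, 0.095]
orientation: [[0.252, 0.968, 0.001], [0.968, -0.252, 0.0], [0.0, 0.001, -1.0]]
force: [0.9, 0.7, 0.6]
finger_gap: 0.544
```

Run:
```python
from h import *
s=robot.observe(); R=s['orientation'];p=s['position']; print(p,R[2].round(4),s['wrist_torque'],s['force'])
print((R.T@(np.array([.5393,.1219,.095])-p)*1e3).round(1))
```

```text
[0.53913654 0.12226517 0.09502746] [ 3.e-04  6.e-04 -1.e+00] [-0.10285351 -0.08720441 -0.00095078] [0.90659635 0.66415349 0.58841246]
[-0.3  0.3  0. ]
```

>>> play_rows(
  targets=[0, 0, 0, 0, 40, 0, 0, 0, 0, 34, 0, 0, 0, 0, 28, 0, 0, 0, 0, 22, 0, 0, 0, 0, 22, 0, 0, 0, 0, 22, 0, 0, 0, 0, 22],
  force=45,
)

```text
time: 11.0
position: [0.5386, 0.1223, 0.0948]
orientation: [[0.252, 0.968, -0.0], [0.968, -0.252, 0.0], [0.0, -0.0, -1.0]]
force: [-2.5, 0.6, 6.3]
finger_gap: 0.343
```

```bash
cat > st.py <<'E'
from h import *
def st():
    L=[]
    for i in range(4):
        s=robot.observe(); L.append(np.r_[s['wrist_torque'],s['force'],s['tau'][5]])
        if i<3: robot.read_camera('wrist')
    R=s['orientation'];p=s['position']
    print('t',s['time'],'pos',p.round(4),'yaw',round(np.degrees(np.arctan2(R[1,0],R[0,0])),2),'gap',s['finger_gap'],'j6',s['joints'][5])
    print(np.round(L,3))
if __name__=='__main__': st()
E
python3 st.py
```

```text
t 11.15 pos [0.5386 0.1223 0.0948] yaw 75.39 gap 0.3367132357269762 j6 0.47513683393097556
[[ 0.138  0.509 -0.031 -2.523  0.595  6.34  -0.028]
 [ 0.15   0.427  0.03  -2.742  0.44   5.215 -0.028]
 [ 0.096  0.42  -0.041 -2.779  0.299  5.611 -0.028]
 [ 0.145  0.446 -0.022 -3.1    0.828  5.814 -0.028]]
```

>>> play_rows(
  targets=[0, 0, 0, 3, 22, 0, 0, 0, 4, 22, 0, 0, 0, 4, 22, 0, 0, 0, 4, 22, 0, 0, 0, 0, 22, 0, 0, 0, 0, 22],
)

```text
time: 11.75
position: [0.5387, 0.1222, 0.0948]
orientation: [[0.494, 0.869, -0.0], [0.869, -0.494, 0.0], [0.0, -0.0, -1.0]]
force: [-2.4, 0.5, 4.7]
finger_gap: 0.341
```

Run:
```python
from st import *
st(); snap('wrist','w8.png'); crop('w8.png',250,180,400,300,5,'w8c.png')
snap('side','s8.png');crop('s8.png',200,180,340,300,5,'s8c.png')
```

```text
t 11.9 pos [0.5387 0.1222 0.0948] yaw 60.39 gap 0.3379022006032752 j6 0.7369994103783873
[[ 9.800e-02  3.850e-01 -1.100e-01 -2.437e+00  4.850e-01  4.679e+00
   1.200e-02]
 [ 7.300e-02  3.870e-01 -7.900e-02 -2.704e+00  7.640e-01  5.823e+00
  -4.900e-02]
 [-1.000e-03  3.840e-01 -6.100e-02 -2.599e+00  7.670e-01  5.398e+00
  -6.100e-02]
 [ 2.700e-02  4.210e-01 -2.400e-02 -2.613e+00  1.257e+00  5.865e+00
  -6.100e-02]]
```

View pics/w8.png

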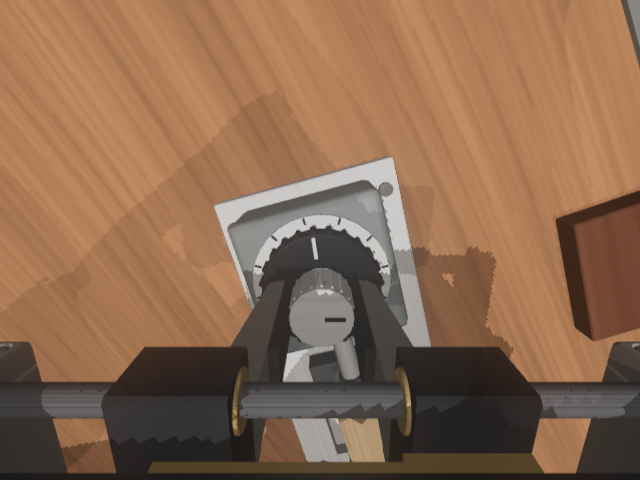

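View pics/s8c.png

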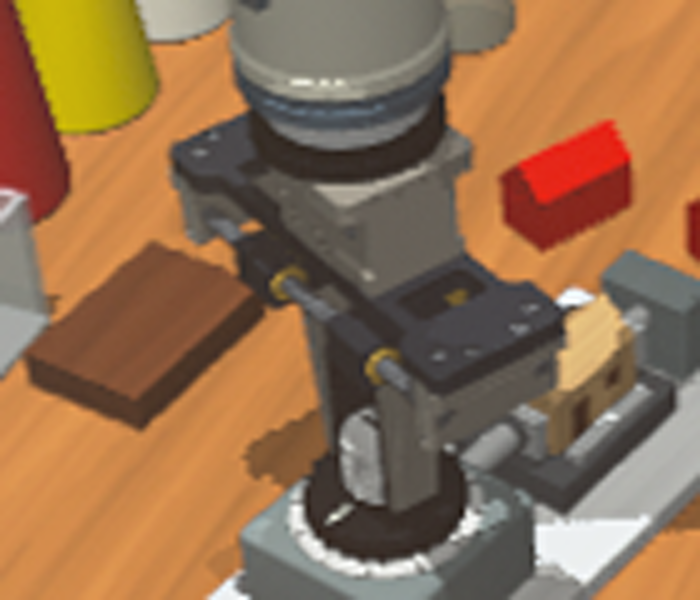

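The knob turns with the gripper: its mark stays level in the tool's view. The ring's mark has only rotated with the view, so the ring is still. I'll continue, reading torque while moving.

>>> play_rows(
  targets=[0, 0, 0, 3, 22, 0, 0, 0, 3, 22, 0, 0, 0, 3, 22, 0, 0, 0, 3, 22, 0, 0, 0, 3, 22],
)

```text
time: 12.5
position: [0.5388, 0.1222, 0.0949]
orientation: [[0.703, 0.711, 0.0], [0.711, -0.703, -0.0], [0.0, 0.0, -1.0]]
force: [-2.1, -0.4, 4.8]
finger_gap: 0.341
```

```bash
python3 st.py
```

```text
t 12.65 pos [0.5388 0.1221 0.0948] yaw 45.38 gap 0.33657978394850074 j6 0.999057790806273
[[ 0.038  0.327  0.17  -2.074 -0.356  4.815 -0.61 ]
 [ 0.028  0.337  0.195 -2.385  0.183  5.87  -0.281]
 [ 0.01   0.389  0.036 -1.602  0.888  4.549  0.725]
 [-0.006  0.372  0.014 -2.685  0.02   5.335  0.255]]
```

>>> play_rows(
  targets=[0, 0, 0, 3, 22, 0, 0, 0, 3, 22, 0, 0, 0, 3, 22, 0, 0, 0, 3, 22, 0, 0, 0, 3, 22],
)

```text
time: 13.15
position: [0.5388, 0.1221, 0.0948]
orientation: [[0.863, 0.505, 0.0], [0.505, -0.863, -0.0], [0.0, 0.0, -1.0]]
force: [-1.8, -0.3, 5.0]
finger_gap: 0.335
```

Run:
```python
from st import *
st(); snap('wrist','w9.png'); s,c=snap('scene','c9.png');crop('c9.png',270,190,400,310,5,'c9c.png')
crop('w9.png',200,180,460,460,2.8,'w9c.png')
snap('side','s9.png');crop('s9.png',250,190,390,330,5,'s9c.png')
```

```text
t 13.3 pos [0.5389 0.1221 0.0949] yaw 30.38 gap 0.3419697675598063 j6 1.2608816103613185
[[-0.008  0.361  0.275 -1.803 -0.254  5.045 -0.604]
 [-0.035  0.367  0.122 -1.405  0.154  4.906 -0.275]
 [-0.035  0.322  0.075 -2.601  0.224  5.57   0.731]
 [-0.074  0.363  0.05  -0.939  0.768  5.743  0.261]]
```

View pics/s9c.png

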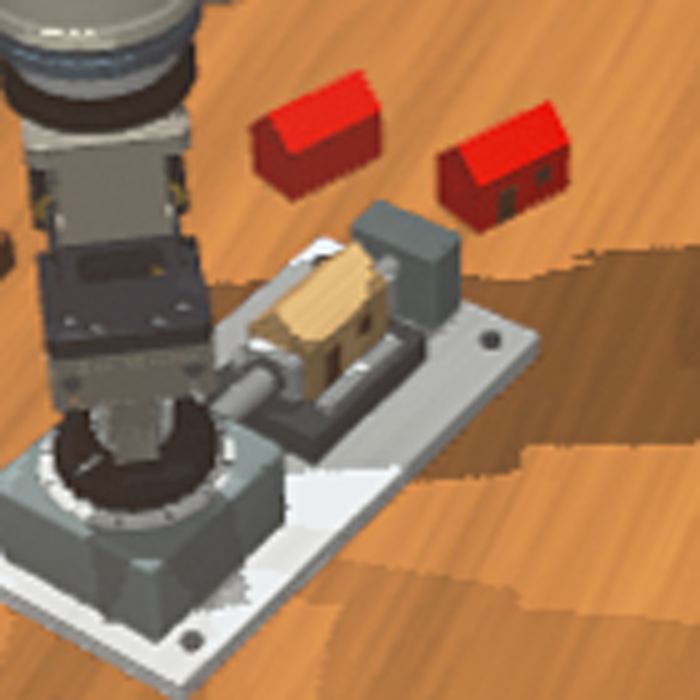

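View pics/w9c.png

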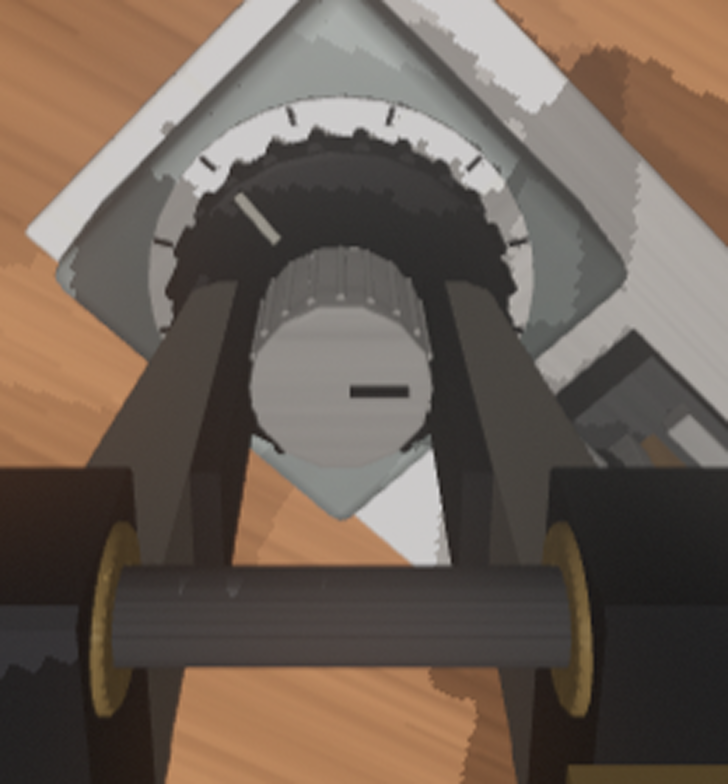

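View pics/c9c.png

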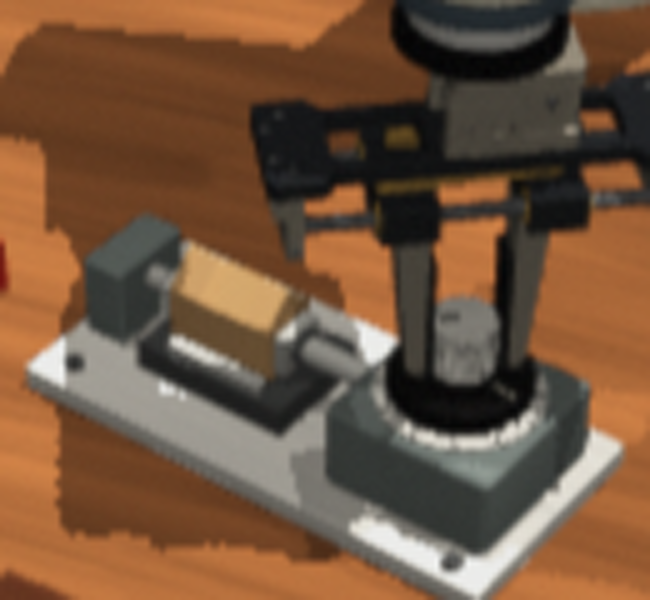

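Run:
```python
from h import *
s,c=load('w3c')
th=np.radians(75.6); ey=np.array([np.cos(th),np.sin(th)]); ex=np.array([ey[1],-ey[0]]); B=np.array([.5077,.0001])
W=lambda x,y,z: np.r_[B+ex*x+ey*y,z]
q=lambda x,y,z: ((proj(s,c,W(x,y,z))-[230,40])*4).round(0)
R,t=RT(s,c); o=-R.T@t; print('cam y',(o[:2]-B)@ey,o[2])
print('fence corners',q(-29,28,.036),q(-29,-28,.036),q(29,28,.036),q(29,-28,.036))
for z in(.034,.056): print('jaw',z,q(-14,34,z),q(14,34,z))
for d in (34,37,40,43):
    for z in(.034,.056): print('stop',d,z,q(-14,-d,z),q(14,-d,z))
crop('w3c.png',280,140,345,200,10,'w3st.png')
```

```text
cam y -0.018343050009788545 0.3563692190698157
fence corners [5468. 5436.] [-4250.  5127.] [-4594.  5490.] [5105. 5073.]
jaw 0.034 [2404. 5419.] [-1570.  5441.]
jaw 0.056 [2400. 5408.] [-1566.  5430.]
stop 34 0.034 [-1460.  5140.] [2282. 5119.]
stop 34 0.056 [-1464.  5150.] [2286. 5128.]
stop 37 0.034 [-1312.  5150.] [2134. 5131.]
stop 37 0.056 [-1316.  5159.] [2138. 5140.]
stop 40 0.034 [-1187.  5160.] [2008. 5141.]
stop 40 0.056 [-1189.  5168.] [2011. 5150.]
stop 43 0.034 [-1078.  5167.] [1899. 5151.]
stop 43 0.056 [-1080.  5175.] [1902. 5158.]
```

View pics/w3st.png

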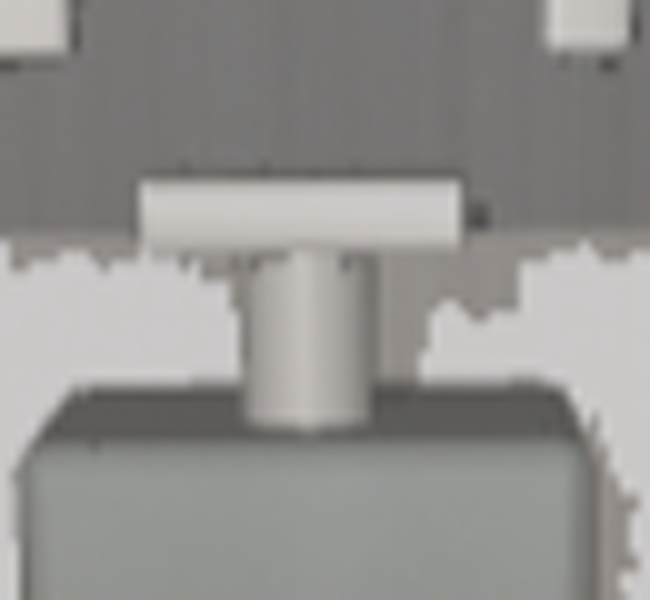

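Run:
```python
from h import *
s,c=load('w3c')
th=np.radians(75.6); ey=np.array([np.cos(th),np.sin(th)]); ex=np.array([ey[1],-ey[0]]); B=np.array([.5077,.0001])
W=lambda x,y,z: np.r_[B+(ex*x+ey*y)/1e3,z]
q=lambda x,y,z: ((proj(s,c,W(x,y,z))-[230,40])*4).round(0)
print('fence corners',q(-29,28,.036),q(-29,-28,.036),q(29,28,.036),q(29,-28,.036))
for z in(.034,.056): print('jaw',z,q(-14,34,z),q(14,34,z))
for d in (34,36,38,40,42):
    for z in(.034,.056): print('stop',d,z,((q(-14,-d,z)/4+[230,40]-[280,140])*10).round(),((q(14,-d,z)/4+[230,40]-[280,140])*10).round())
```

```text
fence corners [181. 148.] [193. 423.] [455. 146.] [453. 420.]
jaw 0.034 [252. 118.] [384. 117.]
jaw 0.056 [243.  98.] [386.  97.]
stop 34 0.034 [155. 122.] [465. 120.]
stop 34 0.056 [135. 138.] [468. 132.]
stop 36 0.034 [155. 148.] [465. 142.]
stop 36 0.056 [138. 160.] [468. 158.]
stop 38 0.034 [155. 170.] [465. 165.]
stop 38 0.056 [138. 185.] [468. 182.]
stop 40 0.034 [158. 192.] [465. 188.]
stop 40 0.056 [138. 210.] [468. 208.]
stop 42 0.034 [158. 215.] [465. 210.]
stop 42 0.056 [140. 232.] [468. 230.]
```

Projecting the model back into that view matches the fences and the jaw to about a pixel. The stop comes out 37.7 mm from the bed, so the house should come tight at about 67° and reach 11 N at about 80°. The knob has turned 45° so far, so I'll go on in steps with torque readings.

>>> play_rows(
  targets=[0, 0, 0, 3, 22, 0, 0, 0, 3, 22, 0, 0, 0, 3, 22, 0, 0, 0, 3, 22],
)

```text
time: 13.85
position: [0.5389, 0.122, 0.0948]
orientation: [[0.949, 0.314, 0.0], [0.314, -0.949, -0.0], [0.0, 0.0, -1.0]]
force: [-1.7, -1.5, 5.7]
finger_gap: 0.338
```

```bash
cat > q.py <<'E'
from h import *
L=[];
for i in range(3):
    s=robot.observe(); L.append([s['wrist_torque'][2],s['tau'][5]])
    if i<2: robot.read_camera('wrist')
R=s['orientation']; print(s['time'],'turned',round(75.39-np.degrees(np.arctan2(R[1,0],R[0,0])),2),np.round(L,3).tolist(),'F',s['force'].round(1))
E
python3 q.py
```

```text
13.95 turned 57.07 [[0.238, -0.604], [0.123, -0.277], [0.031, 0.73]] F [-2.1  0.2  4.7]
```

>>> play_rows(
  targets=[0, 0, 0, 3, 22],
)

```text
time: 14.05
position: [0.5389, 0.122, 0.0949]
orientation: [[0.964, 0.266, 0.0], [0.266, -0.964, -0.0], [0.0, 0.0, -1.0]]
force: [-2.2, -0.8, 4.3]
finger_gap: 0.337
```

```bash
python3 q.py
```

```text
14.15 turned 60.07 [[0.216, -1.202], [0.163, -0.493], [0.086, 0.69]] F [-2.5 -0.3  6.1]
```

>>> play_rows(
  targets=[0, 0, 0, 3, 22],
)

```text
time: 14.25
position: [0.5389, 0.122, 0.0949]
orientation: [[0.977, 0.215, 0.0], [0.215, -0.977, -0.0], [0.0, 0.0, -1.0]]
force: [-2.3, -0.6, 5.1]
finger_gap: 0.337
```

```bash
python3 q.py
```

```text
14.35 turned 63.07 [[0.246, -1.207], [0.18, -0.494], [0.059, 0.689]] F [-2.  -0.8  5.6]
```

>>> play_rows(
  targets=[0, 0, 0, 3, 22],
)

```text
time: 14.45
position: [0.5389, 0.122, 0.0948]
orientation: [[0.987, 0.164, 0.0], [0.164, -0.987, -0.0], [0.0, 0.0, -1.0]]
force: [-1.6, -1.5, 5.6]
finger_gap: 0.339
```

```bash
python3 q.py
python3 - <<'E'
from h import *
s,c=snap('scene','c10.png');crop('c10.png',270,190,400,310,5,'c10c.png')
snap('side','s10.png');crop('s10.png',250,190,390,330,5,'s10c.png')
E
```

```text
14.55 turned 66.06 [[0.249, -1.207], [0.139, -0.494], [0.078, 0.689]] F [-3.  -0.3  5.1]
```

View pics/s10c.png

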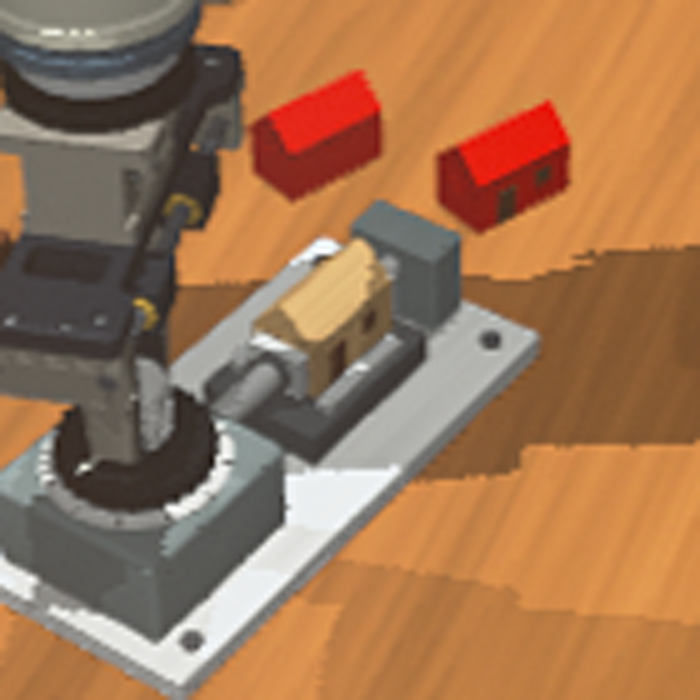

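View pics/c10c.png

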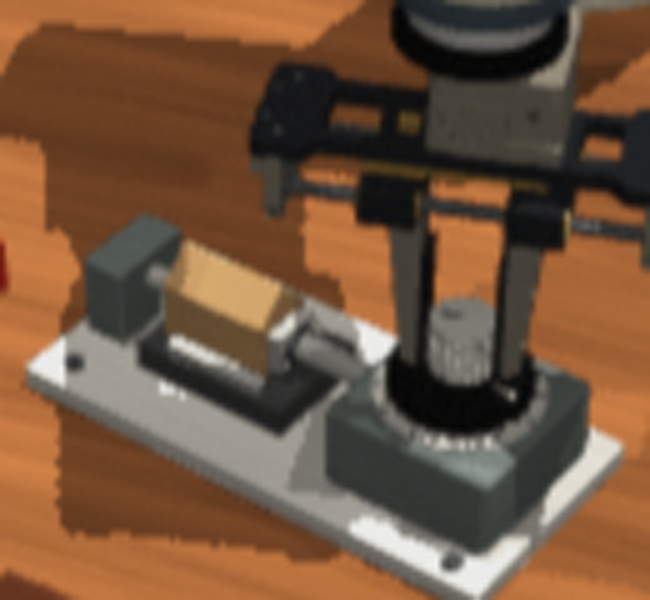

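>>> play_rows(
  targets=[0, 0, 0, 3, 22],
)

```text
time: 14.75
position: [0.5389, 0.1219, 0.0949]
orientation: [[0.994, 0.112, 0.0], [0.112, -0.994, -0.0], [0.0, 0.0, -1.0]]
force: [-1.6, -0.7, 4.9]
finger_gap: 0.342
```

```bash
python3 q.py
```

```text
14.85 turned 69.06 [[0.276, -1.257], [0.154, -0.495], [0.089, 0.696]] F [-1.7 -0.4  5. ]
```

>>> play_rows(
  targets=[0, 0, 0, 3, 22],
)

```text
time: 14.95
position: [0.5389, 0.1219, 0.0949]
orientation: [[0.998, 0.06, 0.0], [0.06, -0.998, -0.0], [0.0, 0.0, -1.0]]
force: [-1.4, -0.8, 5.2]
finger_gap: 0.337
```

```bash
python3 q.py
```

```text
15.05 turned 72.06 [[0.263, -1.18], [0.192, -0.458], [0.091, 0.723]] F [-1.7 -1.2  4.8]
```

>>> play_rows(
  targets=[0, 0, 0, 3, 22],
)

```text
time: 15.15
position: [0.5389, 0.1219, 0.0948]
orientation: [[1.0, 0.007, 0.0], [0.007, -1.0, -0.001], [0.0, 0.001, -1.0]]
force: [-2.2, -1.4, 4.8]
finger_gap: 0.337
```

```bash
python3 q.py
python3 - <<'E'
from h import *
s,c=snap('scene','c11.png');s,c=snap('side','s11.png')
ims=[cv2.imread('pics/'+n)[205:275,295:345] for n in ('s9.png','s10.png','s11.png')]
cv2.imwrite('pics/cmp.png',cv2.resize(np.hstack(ims),None,fx=5,fy=5,interpolation=cv2.INTER_CUBIC))
ims=[cv2.imread('pics/'+n)[225:275,285:350] for n in ('c9.png','c10.png','c11.png')]
cv2.imwrite('pics/cmp2.png',cv2.resize(np.hstack(ims),None,fx=4,fy=4,interpolation=cv2.INTER_CUBIC))
E
```

```text
15.25 turned 75.06 [[0.349, -1.155], [0.207, -0.433], [0.114, 0.748]] F [-1.9 -1.   5.5]
```

View pics/cmp.png

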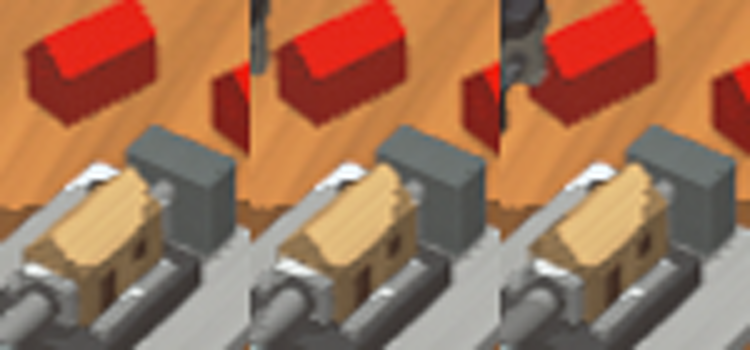

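View pics/cmp2.png

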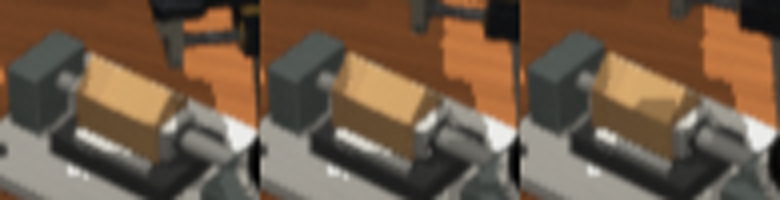

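The joint-6 torque repeats very closely at this step size. Its third reading goes .689, .689, .696, .723, .748, so the house came tight at about 68°, as predicted, and the jaw now presses with about 6 N. Two more 3° steps should give about 11 N.

>>> play_rows(
  targets=[0, 0, 0, 3, 22],
)

```text
time: 15.45
position: [0.5389, 0.1219, 0.0948]
orientation: [[0.999, -0.045, 0.0], [-0.045, -0.999, -0.001], [0.0, 0.001, -1.0]]
force: [-1.7, -1.2, 5.3]
finger_gap: 0.335
```

```bash
python3 q.py
```

```text
15.55 turned 78.05 [[0.361, -1.181], [0.244, -0.42], [0.115, 0.771]] F [-2.2 -1.3  4.7]
```

>>> play_rows(
  targets=[0, 0, 0, 3, 22],
)

```text
time: 15.65
position: [0.5389, 0.1219, 0.0949]
orientation: [[0.995, -0.097, 0.0], [-0.097, -0.995, -0.001], [0.0, 0.001, -1.0]]
force: [-2.0, -0.8, 5.4]
finger_gap: 0.339
```

```bash
python3 q.py
python3 - <<'E'
from h import *
s,c=snap('wrist','w12.png'); crop('w12.png',200,160,460,440,2.1,'w12c.png')
E
```

```text
15.75 turned 81.05 [[0.363, -1.106], [0.269, -0.384], [0.197, 0.797]] F [-1.7 -0.8  5.6]
```

View pics/w12c.png

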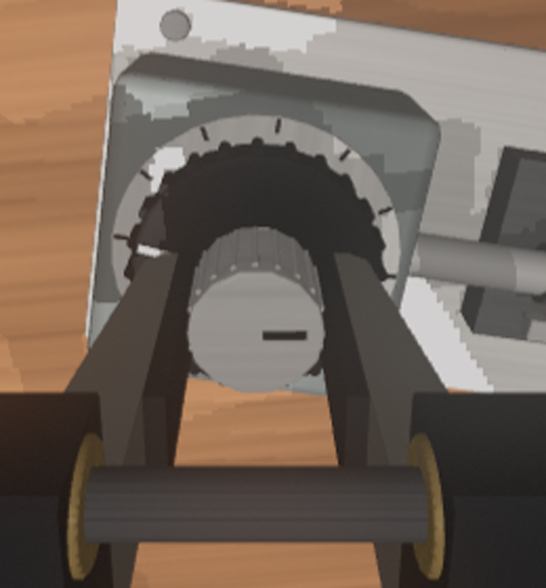

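The third torque reading is .797, which means about 10.8 N, and the knob hasn't slipped in the grip. I'll release and rise.

>>> play_rows(
  targets=[0, 0, 0, 0, 22, 0, 0, 0, 0, 30, 0, 0, 0, 0, 40, 0, 0, 0, 0, 55, 0, 0, 0, 0, 60, 0, 0, 0, 0, 60, 0, 0, -10, 0, 60, 0, 0, -30, 0, 60, 0, 0, -40, 0, 60, 0, 0, -20, 0, 60],
)

```text
time: 16.8
position: [0.54, 0.1224, 0.1983]
orientation: [[0.995, -0.098, 0.004], [-0.098, -0.995, 0.001], [0.004, -0.001, -1.0]]
force: [-0.2, 0.2, 0.0]
finger_gap: 0.655
```

>>> play_rows(
  targets=[-30, 0, -10, -8, 60, -30, 0, 0, -8, 60, -20, 0, 0, -8, 60, 0, 0, 0, -8, 60, 0, 0, 0, -8, 60, 0, 0, 0, -8, 60, 0, 0, 0, 0, 60, 0, 0, 0, 0, 60],
)

```text
time: 17.6
position: [0.4593, 0.1202, 0.2051]
orientation: [[0.741, 0.671, 0.001], [0.671, -0.741, 0.0], [0.0, 0.0, -1.0]]
force: [-0.1, -0.4, 0.7]
finger_gap: 0.652
```

Run:
```python
from h import *
s,c=snap('wrist','w13.png'); print(s['position'],s['force'])
snap('side','s13.png');crop('s13.png',220,170,390,330,4,'s13c.png')
snap('scene','c13.png');crop('c13.png',270,190,410,310,5,'c13c.png')
```

```text
[0.45932741 0.12024308 0.20505343] [-0.07705387 -0.44350186  0.68121785]
```

View pics/w13.png

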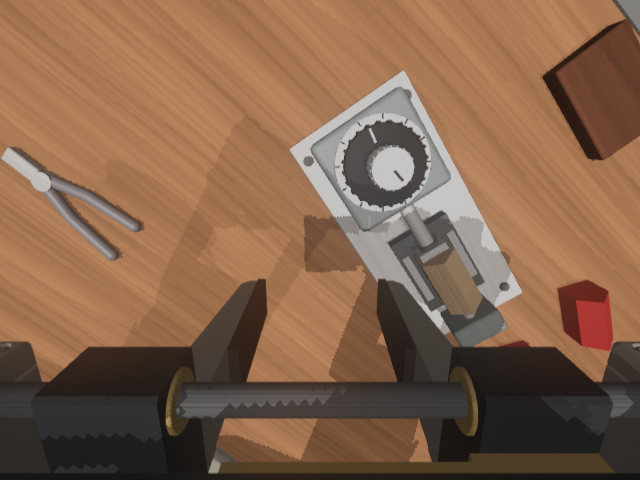

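View pics/s13c.png

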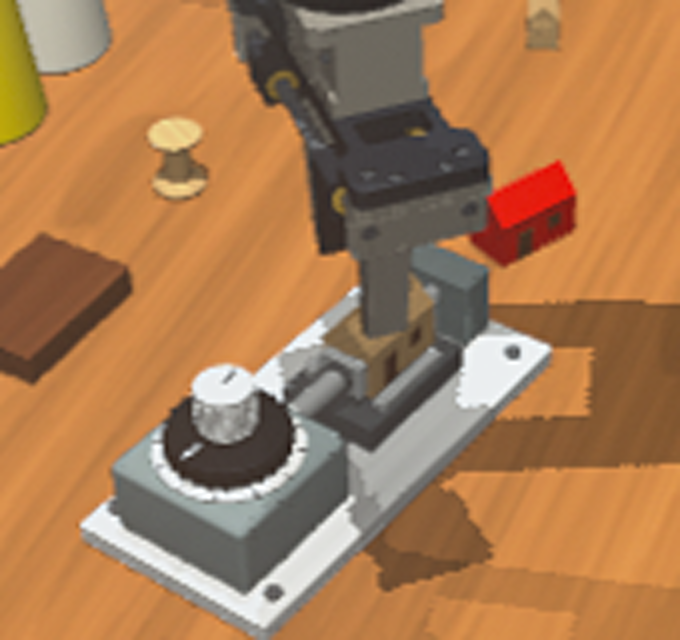

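View pics/c13c.png

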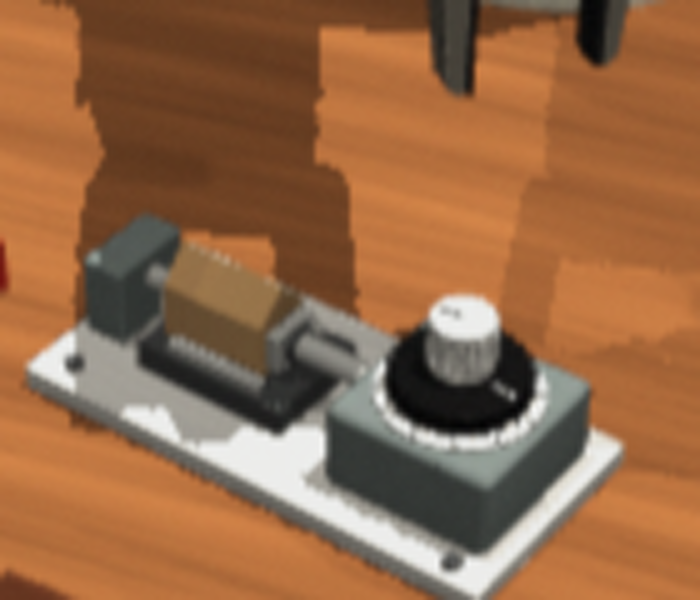

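Run:
```python
from h import *
crop('w13.png',325,100,445,220,6,'w13c.png')
```

```text
(no output)
```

View pics/w13c.png

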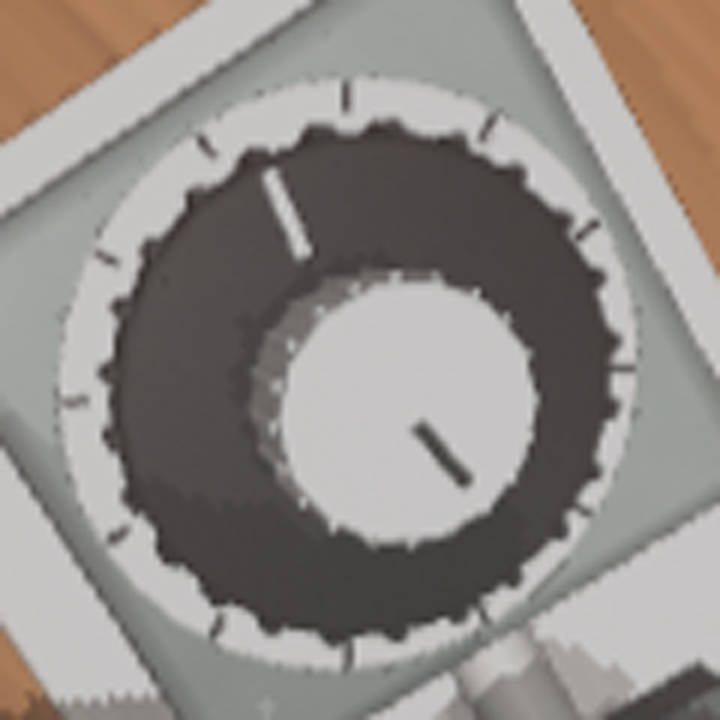

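Run:
```python
from h import *
s,c=load('w13')
f=lambda u,v,z:ray(s,c,325+u/6,100+v/6,z)[:2]
m=f(268,170,.078);print('ring mark',m,'moved mm',np.linalg.norm(m-[.5506,.1511])*1e3)
a,b=f(418,426,.108),f(466,485,.108);d=b-a;A1=np.degrees(np.arctan2(d[1],d[0]))
s,c=load('w6');g=lambda u,v:ray(s,c,262+u/6,100+v/6,.108)[:2]
d=g(460,388)-g(378,388);A0=np.degrees(np.arctan2(d[1],d[0]));print('knob',A0,A1,A0-A1)
```

```text
ring mark [0.55053542 0.15085647] moved mm 0.2519516714982717
knob -14.535207930085766 -96.18825015581052 81.65304222572476
```

The ring mark has moved 0.25 mm, which is within measuring error. The knob mark has turned 81.7°, so nothing sprang back on release. I'm handing in.

```bash
python3 -c "
from rig import robot
print(robot.job_done())"
```

```text
the job is handed in; nothing more can be done
None
```

The larger house is clamped in the jig at roughly 11 N, and I handed the job in at about 18 s of the 72 s. I gripped it by its long walls, set it on the bed between the fences, and turned only the inner knob clockwise. I then let go and moved the gripper clear.

- **Clamping:** Joint-6 torque showed the house coming tight at about 68°, close to the 67° I worked out from the camera. I stopped at 81°, where the rise in torque corresponds to about 10.8 N. This is an estimate from torque and the stated spring rate, because there is no direct force reading at the jaw. The raw wrist torque is noisier, but it rose by about the same amount.
- **Knob and ring:** After release the knob mark was 81.7° from its start, so it had not sprung back. The ring mark had moved 0.25 mm, which is within measuring error.
- **House:** The final pictures show it upright between the fences, against the stop and held by the jaw. I did not measure its final angle or position numerically.
- **Other objects:** I noticed nothing displaced in the pictures, but I did not measure the bystanders one by one. The paper cup and the tray are not in the last close-ups I looked at. The force on the gripper was near zero at the end.
- **Disagreement:** The jaw first came out 38 mm from the loading point instead of 34 mm. I had taken its top edge for its bottom edge, and with the right edge it matches 34 mm.

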